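# Snap the hairpin clip onto the gearbox selector pin

## Task

Lock the selector pin of the gearbox lever: pick up the steel hairpin clip, lay it flat on top of the narrow lever with its open end towards the pin, and let go of it. Then push it from behind along the lever until it snaps sideways around the pin's groove and sits fully home, lying flat on the lever. Leave the other parts on the bench where they are.

Things in the scene. Friction and masses are not known exactly. Their poses are not given: they have to be found in the camera images.
- clip: Hairpin clip of bright 8 mm round steel wire, lying flat, 93 mm long, 80 to 130 g, symmetric about x. Origin: middle of its round pocket, on the underside. +x points out of the open end, z up. Two sprung legs: pocket for a 15 mm groove at x = 0, neck (8 mm gap) at x = +10 mm, then they flare to tips at x = +36 mm, 33 mm apart inside, 49 mm outside. Rigid waist at x = -11 mm stops the pin.
- clip_grip (a point): Where to grip the clip: on its middle line at clip x = -38 mm, at its underside. Here it has two straight, parallel, rigid sides (clip x = -53 to -24 mm), 42 mm over their outsides and 8 mm tall. Same axes as the clip.
- clip_back (a point): Where to push the clip: middle of the flat rear face of its squared-off back (a strip 40 mm wide, 12 mm tall), at clip x = -57 mm, 6 mm above its underside. Same axes as the clip. Snapping the legs over the pin takes about 8 to 15 N; then the waist comes hard against the pin.
- groove (a point): On the pin's axis, level with the lever's top face, 70 mm above the bench; fixed. Frame: z up, the lever runs to -x. The upright oiled pin has a 15 mm groove from z = 0 to 13 mm and above it a 22 mm head up to z = 25 mm, so the clip cannot drop over it: it must slide in along the lever, in +x, under the head.
- lever_mid (a point): Middle of the lever's top face where the clip is laid: 65 mm from the groove point, same axes and height. The lever is a fixed level brown bar 34 mm wide and 16 mm thick, from the pin (38 mm round eye) to 130 mm behind it. Beside it is free down to 28 mm below its top; a 110 mm wide base plate lies on the bench.
- race: Bearing ring, steel, 60 mm across, 16 mm tall. Origin: middle of its underside. Bystander.
- socket: Steel spanner socket, 28 mm across, 45 mm tall, standing. Origin: middle of its underside. Bystander.
- spare_pin: Spare grooved pin standing on its 32 mm foot, 74 mm tall. Origin: middle of its underside. Bystander.
- gear: Gear wheel lying flat, 84 mm across, 34 mm tall. Origin: middle of its underside. Bystander.
- spanner: Spanner 190 mm long lying flat along its x. Origin: its middle, underside. Bystander.
- grease: Jar 70 mm across, 85 mm tall. Origin: middle of its underside. Bystander.
There are look-alikes about, which are no part of the job. Leave any green or pink look-alike of the clip alone.

How it is judged:
By the outcome, as a careful person would: the job done as asked, in the order asked, and still so for the second after the job is handed in, with the robot touching nothing.
It also fails if it takes over 51 s, if anything falls off the work surface, if the arm or the gripper's body presses on something with over 40 N, if the wrist force passes 120 N, or if a joint passes its speed limit or range.

## Robot

A 6-joint arm with a two-finger parallel gripper is mounted at the origin on the work surface. World frame = base frame: x ahead of the robot, y to its left, z up, the work surface at z = 0. Lengths are in mm, angles in rad, forces in N, time in s.
With the tool pointing down it reaches from about 275 to 1000 mm from the base axis. Payload 8.4 kg.
Tool frame: the origin (TCP) lies between the finger pads; the fingertips stand 8 mm ahead of it and the grasp point (between the pads) lies 11 mm behind it (tcp_to_tips is the distance from the TCP to the fingertips, in mm); z points along the fingers, y is the line along which they close (so a half turn about z gives the same grasp; the last joint's range is limited). The gripper opens to 85 mm and grips with 20 to 120 N. Pads are 22 mm wide; open, the fingers measure 114 mm over their backs; the gripper's body (76 mm by 85 mm) begins 54 mm behind the grasp point. The pads swing forward as they close: fully open they stand 13 mm farther back than shut.
Start: joints at [-1.107, 0.353, 1.633, -0, 1.155, -0.002], TCP at [280.71, -558.417, 201.581] pointing down, gripper open.
Joint ranges: [-2.63, 2.63], [-0.92, 2.1], [0.06, 2.66], [-1.3, 4.44], [0, 2.69], [-3.02, 3.02]. Speed limits (rad/s): [2.22, 2.22, 2.79, 3.14, 3.14, 3.14].

## Interface

Orientations are given as [roll, pitch, yaw] about the fixed x, y, z axes, in that order (R = Rz(yaw) Ry(pitch) Rx(roll)).
In Python, from rig import * gives the robot as it stands.
- The arm moves only by the tool step_arm, never from a script. Its argument "motion" is a list of rows, each an object with "claw": the finger opening in mm, from 0 to 85.4; "delta_pos": the shift along the tool's x, y, z in mm, a list of three; "turn": the turn about the tool's z in rad. In form: [{"claw": claw, "delta_pos": [dx, dy, dz], "turn": turn}, ...]. A call has 1 to 8 rows; each row shifts and turns the commanded pose from where the row before left it, along the tool's axes as they then stand; what a row does not reach is not made up. A row lasts 1/12 s, in which the tool goes at most 41.7 mm and 7.16 degrees, less where a joint would pass 70% of its speed; a pose out of reach is approached as far as the arm can. A call is refused whole if a number of a shift passes 41.7 or a number of a turn 0.125, either way. A call with a gripper value outside its range is refused whole. The fingers move at their own pace and stop on an object; "force" is the grip in N (left out, the last holds). Time passes only in rows, so rows that do not move let the fingers close. It gives the time, the measured TCP pose, the force, the opening and the grip force at its end, in the units of the state.
- sense(): the state, without advancing time (a new reading comes with each control period).
- grab_frame(name): name is "scene" or "top" or "wrist"; returns a dict with "img" (480x640x3 uint8, red, green, blue), "vertical_fov" (degrees; the focal length in pixels is half the picture's height over the tangent of half this angle, whatever the lens; pixels are square), "cx", "cy" (the principal point, pixels), "D" ([k1, k2, p1, p2, k3] as OpenCV has them; the pictures are not rectified), "R" (3x3) and "t" (3): a world point X has camera coordinates R X + t. Camera axes: x right, y down, z forward; pixel columns grow to the right and rows downward; lengths in mm; the calibration is good to about 2 mm. A picture is of the moment at which its call begins. There is no depth.
- sign_off(): hands the job in; it is judged then, once.
The state is a dict: "clock": time; "qpos": joint angles; "qvel": joint speeds; "joint_efforts": joint torques, N m; "eef_pos": TCP position; "tcp_rot": TCP orientation; "contact_force": force on the tool from outside, world axes, zero at the start; "wrist_torque": the same for the moment, N m; "opening": opening from 0.0 (shut) to 1.0 (fully open); "grasp_force": force on a finger pad.
Only numpy, scipy, OpenCV 4.12 (cv2) and the standard library are available. Lean on these libraries where they do the work, as an engineer would, in place of code of your own. Each camera call takes 0.05 s, during which the arm holds its last target. There are 200 camera calls.

## Working session

There is one attempt and no reset: what is moved stays moved. The work goes in short steps, Python scripts to look and compute and a tool call to move; the robot and the scene stay as the last step left them, time stands still between calls to the robot, and variables do not carry over. Pictures are saved under pics/ and viewed, at most 10 in all, crops included, and the job is handed in when it is done.

Besides the shell and the picture viewer there is one more tool, called after "Emit:" as a command line: name --argument value ..., lists and objects as JSON in quotes. step_arm: Moves the arm, as the interface text tells. Its arguments: {"type":"object","properties":{"motion":{"type":"array","items":{"type":"object","properties":{"claw":{"type":"number"},"delta_pos":{"type":"array","items":{"type":"number"}},"turn":{"type":"number"}}}},"force":{"type":"number"}},"required":["motion"]}

```bash
mkdir -p pics; ls
cat > h.py <<'E'
from rig import *
import numpy as np, cv2
def K(f):
    F=240/np.tan(np.radians(f["vertical_fov"])/2)
    return np.array([[F,0,f["cx"]],[0,F,f["cy"]],[0,0,1]])
def ray(f,uv):
    p=cv2.undistortPoints(np.array(uv,float).reshape(-1,1,2),K(f),np.array(f["D"],float)).reshape(-1,2)
    R=np.array(f["R"]);t=np.array(f["t"])
    d=np.c_[p,np.ones(len(p))]@R
    return -R.T@t,d
def onz(f,uv,z):
    c,d=ray(f,uv); return c+d*((z-c[2])/d[:,2])[:,None]
def proj(f,X):
    R=np.array(f["R"]);t=np.array(f["t"],float)
    return cv2.projectPoints(np.array(X,float).reshape(-1,1,3),cv2.Rodrigues(R)[0],t,K(f),np.array(f["D"],float))[0].reshape(-1,2)
def save(f,n,im=None):
    cv2.imwrite("pics/"+n+".png",cv2.cvtColor(f["img"] if im is None else im,cv2.COLOR_RGB2BGR))
import pickle
E
python3 - <<'E'
from h import *
for n in("top","scene"):
    f=grab_frame(n); save(f,n+"0"); pickle.dump(f,open(n+"0.pkl","wb")); c,_=ray(f,[[320,240]]); print(n,c,f["vertical_fov"],f["D"])
print(sense())
E
```

```text
pics
top [ 233.61276879   -6.01878749 1341.03327727] 49.4034116096112 [-0.1367581  0.         0.         0.         0.       ]
scene [ 918.40021585 -529.939268    762.74104908] 57.016797401147905 [-0.08877015  0.          0.          0.          0.        ]
{'clock': 0.1, 'qpos': array([-1.10740411e+00,  3.53614350e-01,  1.63406563e+00, -1.70341583e-05,
        1.15520952e+00, -2.39445466e-03]), 'qvel': array([ 0.00095198, -0.00256882, -0.00335165,  0.00137019, -0.00116546,
       -0.0005381 ]), 'joint_efforts': array([-4.41220764e-04, -6.06356764e+01, -3.42820609e+01, -5.11569411e-06,
        4.03945087e-03,  4.97504152e-05]), 'eef_pos': array([ 280.48922751, -557.99398277,  200.91212428]), 'tcp_rot': array([-3.14029577e+00,  1.24699827e-05,  4.65793564e-01]), 'contact_force': array([0.06417901, 0.18365852, 0.61350647]), 'wrist_torque': array([-0.00834476,  0.02758684,  0.03608756]), 'grasp_force': 0.0, 'opening': 0.9951214559045032}
```

View pics/top0.png

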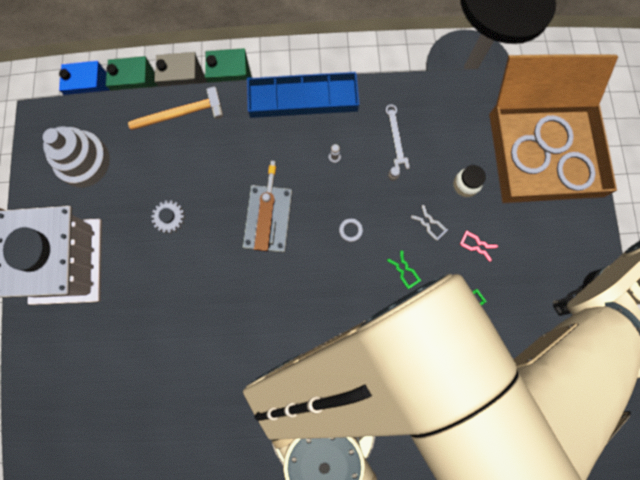

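View pics/scene0.png

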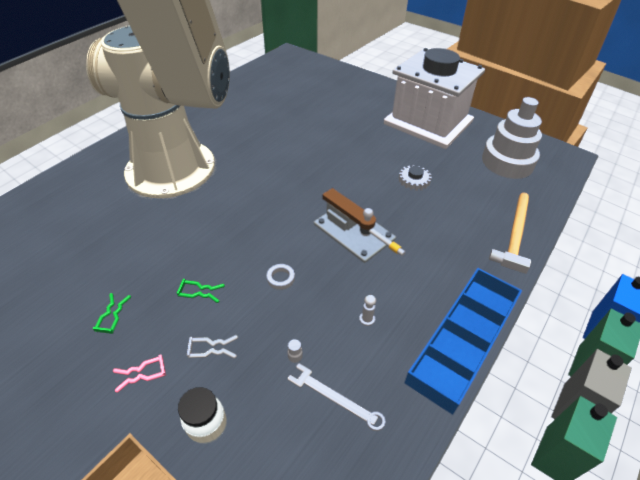

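Candidates for the clip in the scene view: steel (212,346), green (200,290) and (112,313), pink (140,372). In the top view the steel one is at (430,222). Only the steel one is bright bare wire, so it fits the description. I'll confirm it in one crop and measure it together with the lever.

```bash
cat > m.py <<'E'
from h import *
out=[]
for n,rc,rl in(("top",(405,200,452,245),(235,155,300,255)),("scene",(180,328,245,365),(310,180,410,262))):
    f=pickle.load(open(n+"0.pkl","rb")); im=f["img"]; hsv=cv2.cvtColor(im,cv2.COLOR_RGB2HSV)
    x0,y0,x1,y1=rc
    m=((hsv[...,2]>100)&(hsv[...,1]<60)).astype(np.uint8)
    mm=np.zeros_like(m); mm[y0:y1,x0:x1]=m[y0:y1,x0:x1]
    k,l,st,_=cv2.connectedComponentsWithStats(mm); i=1+st[1:,4].argmax()
    v,u=np.where(l==i); X=onz(f,np.c_[u,v],4)[:,:2]
    c,(w,h),a=cv2.minAreaRect(X.astype(np.float32)); box=cv2.boxPoints((c,(w,h),a))
    print(n,"clip rect",c,w,h,a); 
    ax=np.array([np.cos(np.radians(a)),np.sin(np.radians(a))]); 
    if h>w: ax=np.array([-ax[1],ax[0]])
    s=(X-c)@ax; p=(X-c)@[-ax[1],ax[0]]
    for lo in range(-50,50,10):
        q=(s>=lo)&(s<lo+10)
        if q.sum(): print(lo,q.sum(),p[q].min().round(1),p[q].max().round(1))
    print("ax",ax)
    x0,y0,x1,y1=rl
    b=((hsv[...,0]<18)&(hsv[...,1]>90)&(hsv[...,2]<190)).astype(np.uint8)
    mm=np.zeros_like(b); mm[y0:y1,x0:x1]=b[y0:y1,x0:x1]
    v,u=np.where(mm); X=onz(f,np.c_[u,v],70)[:,:2]
    r=cv2.minAreaRect(X.astype(np.float32)); print("lever",r,cv2.boxPoints(r).round(1).tolist())
    out+= [cv2.resize(im[r[1]-8:r[3]+8,r[0]-8:r[2]+8],(390,290),interpolation=cv2.INTER_CUBIC) for r in(rc,rl)]
save(None,"crop",np.vstack([np.hstack(out[:2]),np.hstack(out[2:])]))
E
python3 m.py
```

```text
top clip rect (506.9405517578125, -312.2997131347656) 96.28256225585938 50.68193054199219 39.69300079345703
-50 57 -25.3 19.2
-40 36 -23.4 21.2
-30 37 -23.4 21.3
-20 33 -23.4 21.3
-10 43 -21.4 19.4
0 42 -17.5 15.6
10 33 -17.5 15.6
20 38 -17.5 17.6
30 40 -25.3 23.4
40 26 -25.3 25.3
ax [0.76947758 0.63867382]
lever ((558.972412109375, 109.76100158691406), (34.53667449951172, 218.45068359375), 81.16719818115234) [[448.3999938964844, 109.5], [664.2999877929688, 75.9000015258789], [669.5999755859375, 110.0999984741211], [453.70001220703125, 143.60000610351562]]
scene clip rect (501.9735107421875, -314.0556945800781) 135.05625915527344 78.51715087890625 38.42330551147461
-50 190 -39.2 39.3
-40 190 -39.2 39.3
-30 190 -39.2 39.2
-20 191 -39.2 39.2
-10 190 -39.1 39.2
0 191 -39.1 39.2
10 190 -39.1 39.1
20 193 -39.1 39.1
30 190 -39.2 39.1
40 191 -39.2 39.0
ax [0.78344074 0.6214665 ]
lever ((527.701904296875, 108.04081726074219), (44.3096923828125, 152.07933044433594), 79.11962890625) [[448.79998779296875, 100.5999984741211], [598.2000122070312, 71.9000015258789], [606.5999755859375, 115.4000015258789], [457.20001220703125, 144.1999969482422]]
```

View pics/crop.png

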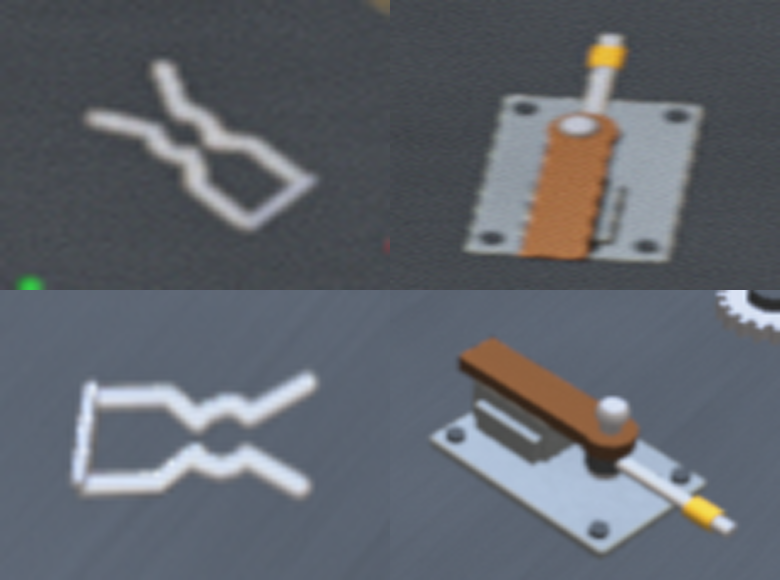

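The crop confirms the steel hairpin: its open end points to world +x+y and its squared back is nearest the robot. The lever's pin head is at about (266,197) in the top view. Moving to a hover over the clip.

Emit:
step_arm --motion '[{"claw": 85, "delta_pos": [0, 0, 0], "turn": -0.114}, {"claw": 85, "delta_pos": [0, 0, 0], "turn": -0.114}, {"claw": 85, "delta_pos": [30, -4, 0], "turn": 0}, {"claw": 85, "delta_pos": [30, -4, 0], "turn": 0}, {"claw": 85, "delta_pos": [30, -4, 0], "turn": 0}, {"claw": 85, "delta_pos": [30, -4, 0], "turn": 0}, {"claw": 85, "delta_pos": [30, -4, 0], "turn": 0}, {"claw": 85, "delta_pos": [30, -4, 0], "turn": 0}]'

```text
clock: 0.77
eef_pos: [404.3, -423.5, 201.3]
tcp_rot: [-3.141, 0.0, 0.694]
contact_force: [0.5, -0.1, -0.5]
opening: 0.994
grasp_force: 0.0
```

Emit:
step_arm --motion '[{"claw": 85, "delta_pos": [30, -4, 10], "turn": 0}, {"claw": 85, "delta_pos": [30, -4, 10], "turn": 0}, {"claw": 70, "delta_pos": [30, -4, 10], "turn": 0}, {"claw": 65, "delta_pos": [30, -4, 10], "turn": 0}, {"claw": 65, "delta_pos": [0, 0, 10], "turn": 0}, {"claw": 65, "delta_pos": [0, 0, 0], "turn": 0}, {"claw": 65, "delta_pos": [0, 0, 0], "turn": 0}]'

```text
clock: 1.35
eef_pos: [485.1, -335.7, 150.9]
tcp_rot: [-3.14, 0.001, 0.695]
contact_force: [-0.3, -0.2, 0.8]
opening: 0.764
grasp_force: 0.0
```

Run:
```python
from h import *
f=grab_frame("wrist"); save(f,"w1"); pickle.dump(f,open("w1.pkl","wb")); s=sense(); print(s["eef_pos"],s["tcp_rot"],s["opening"],ray(f,[[320,240]]))
f=pickle.load(open("top0.pkl","rb")); print("head",onz(f,[[265.8,197]],95))
```

```text
[ 485.17905485 -336.3794517   151.58101176] [-3.14111341e+00  4.72288889e-04  6.93552424e-01] 0.7593069291962241 (array([ 538.72522987, -290.96631664,  323.25931775]), array([[-0.22150746, -0.16552466, -0.96108724]]))
head [[579.10673146 105.96969441  95.        ]]
```

View pics/w1.png

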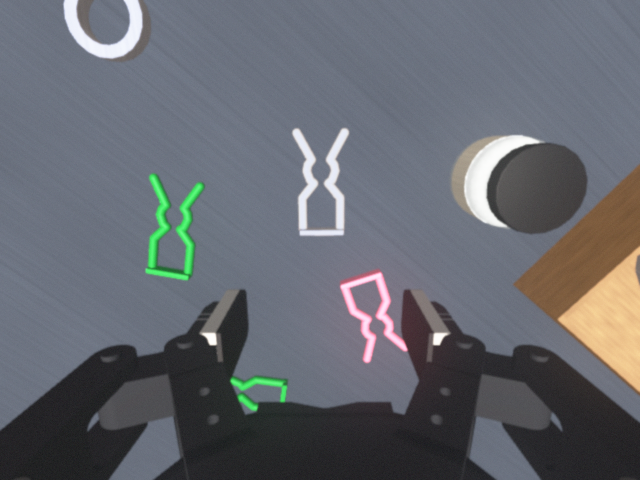

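The wrist view shows the steel clip at about (321,182) with its back at row 233. The greens and pink are clear of it. Refining its pose from this view.

Run:
```python
from h import *
f=pickle.load(open("w1.pkl","rb")); hsv=cv2.cvtColor(f["img"],cv2.COLOR_RGB2HSV)
m=((hsv[...,2]>160)&(hsv[...,1]<50)).astype(np.uint8); mm=np.zeros_like(m); mm[115:245,280:365]=m[115:245,280:365]
k,l,st,_=cv2.connectedComponentsWithStats(mm); i=1+st[1:,4].argmax(); v,u=np.where(l==i)
X=onz(f,np.c_[u,v],5)[:,:2]
c,(w,h),a=cv2.minAreaRect(X.astype(np.float32)); print(c,w,h,a)
# axis from side midpoints
ax=np.array([np.cos(.693),np.sin(.693)]); c=np.array(c); n=[-ax[1],ax[0]]
S=(X-c)@ax;P=(X-c)@n
st=[];
for lo in np.arange(-46,46,3):
    q=(S>=lo)&(S<lo+3)
    if q.sum(): st.append((lo+1.5,(P[q].min()+P[q].max())/2,np.ptp(P[q])))
st=np.array(st);print(st.round(1).tolist()); p=np.polyfit(st[:,0],st[:,1],1); yaw=.693+np.arctan(p[0]); ax=np.array([np.cos(yaw),np.sin(yaw)]); n=np.array([-ax[1],ax[0]])
S=(X-c)@ax; P=(X-c)@n
print("yaw",yaw,S.min(),S.max(),P.min(),P.max())
o=c+ax*((S.min()+S.max())/2+10.5)+n*(P.min()+P.max())/2
g=o-38*ax; print("origin",o,"grip",g)
d=g-sense()["eef_pos"][:2]; y=sense()["tcp_rot"][2]
print("tool dx,dy",d@[np.cos(y),np.sin(y)],d@[np.sin(y),-np.cos(y)],"turn",-(yaw-y))
```

```text
(505.5908508300781, -312.71343994140625) 94.53086853027344 47.945655822753906 39.759334564208984
[[-44.5, -0.7, 40.6], [-41.5, -0.7, 40.5], [-38.5, -0.2, 41.4], [-35.5, -0.7, 42.2], [-32.5, -0.7, 42.1], [-29.5, -0.7, 41.9], [-26.5, -0.7, 41.8], [-23.5, -0.7, 41.7], [-20.5, -0.7, 41.7], [-17.5, -0.7, 41.5], [-14.5, -0.7, 41.4], [-11.5, -0.7, 41.3], [-8.5, -0.3, 38.5], [-5.5, -0.7, 34.0], [-2.5, -0.3, 29.4], [0.5, -0.3, 25.7], [3.5, -0.3, 27.5], [6.5, -0.3, 30.9], [9.5, -0.3, 32.6], [12.5, -0.3, 32.6], [15.5, -0.3, 30.7], [18.5, -0.3, 30.6], [21.5, -0.3, 27.1], [24.5, 0.1, 29.6], [27.5, -0.4, 32.1], [30.5, 0.1, 36.3], [33.5, 0.0, 39.7], [36.5, 0.1, 43.0], [39.5, 0.0, 46.3], [42.5, 0.0, 47.9], [45.5, 0.0, 47.9]]
yaw 0.7021106279551877 -47.39982755368141 47.438009759267906 -24.318500886968902 23.625561420851657
origin [ 513.84573546 -306.18441255] grip [ 484.83346578 -330.72597339]
tool dx,dy 3.3483647249949704 -4.568336945464616 turn -0.008558204321519214
```

Emit:
step_arm --motion '[{"claw": 62, "delta_pos": [3.3, -4.6, 20], "turn": -0.008}, {"claw": 62, "delta_pos": [0, 0, 30], "turn": 0}, {"claw": 62, "delta_pos": [0, 0, 30], "turn": 0}, {"claw": 62, "delta_pos": [0, 0, 25], "turn": 0}, {"claw": 62, "delta_pos": [0, 0, 20], "turn": 0}, {"claw": 62, "delta_pos": [0, 0, 7], "turn": 0}, {"claw": 62, "delta_pos": [0, 0, 0], "turn": 0}, {"claw": 62, "delta_pos": [0, 0, 0], "turn": 0}]'

```text
clock: 2.07
eef_pos: [485.5, -331.2, 20.5]
tcp_rot: [3.141, -0.0, 0.701]
contact_force: [0.6, -0.2, -1.0]
opening: 0.726
grasp_force: 0.0
```

Emit:
step_arm --motion '[{"claw": 52, "delta_pos": [0, 0, 4], "turn": 0}, {"claw": 52, "delta_pos": [0, 0, 0], "turn": 0}, {"claw": 52, "delta_pos": [0, 0, 2], "turn": 0}, {"claw": 52, "delta_pos": [0, 0, 2], "turn": 0}, {"claw": 52, "delta_pos": [0, 0, 2], "turn": 0}, {"claw": 52, "delta_pos": [0, 0, 0], "turn": 0}]'

```text
clock: 2.57
eef_pos: [485.3, -330.0, 9.4]
tcp_rot: [-3.141, 0.0, 0.702]
contact_force: [0.1, -0.7, -0.1]
opening: 0.61
grasp_force: 0.0
```

Emit:
step_arm --motion '[{"claw": 36, "delta_pos": [0, 0, 0], "turn": 0}, {"claw": 36, "delta_pos": [0, 0, 0], "turn": 0}, {"claw": 36, "delta_pos": [0, 0, 0], "turn": 0}, {"claw": 36, "delta_pos": [0, 0, 0], "turn": 0}, {"claw": 36, "delta_pos": [0, 0, 0], "turn": 0}]' --force 40

```text
clock: 2.98
eef_pos: [485.4, -330.2, 9.6]
tcp_rot: [3.142, -0.0, 0.702]
contact_force: [-0.4, -0.4, 0.0]
opening: 0.423
grasp_force: 0.0
```

Run:
```python
from h import *
f=grab_frame("wrist"); f2=grab_frame("scene"); 
save(f,"w2",np.hstack([cv2.resize(f["img"][100:480,130:510],(400,400)),cv2.resize(f2["img"][270:410,140:280],(400,400))]))
```

```text
(no output)
```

View pics/w2.png

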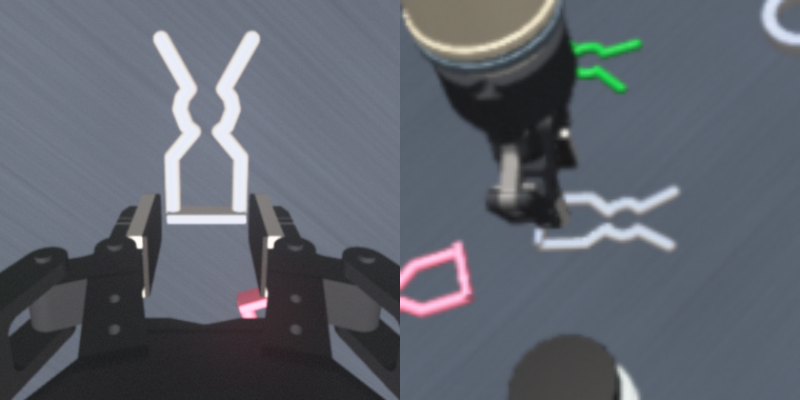

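Run:
```python
from h import *
f=grab_frame("wrist"); s=sense(); p=s["eef_pos"];y=s["tcp_rot"][2]; print(s["opening"],s["grasp_force"],p)
X=np.array([np.cos(y),np.sin(y),0]);Y=np.array([np.sin(y),-np.cos(y),0])
for h in (-8,0,11,22):
  for x in(11,-11):
    q=proj(f,[p+X*x+Y*g+np.array([0,0,h]) for g in(-18,18,-21,21)]); print(h,x,((q-[130,100])*400/380).round(0).tolist())
print("clip grip sides",((proj(f,[[484.8+n*21*np.sin(.702),-330.7-n*21*np.cos(.702),4] for n in(-1,1)])-[130,100])*400/380).round().tolist())
```

```text
0.42141387694391497 0.0 [ 485.3849862  -330.18129015    9.58675384]
-8 11 [[170.0, 161.0], [241.0, 161.0], [164.0, 161.0], [247.0, 161.0]]
-8 -11 [[171.0, 201.0], [240.0, 201.0], [165.0, 201.0], [246.0, 201.0]]
0 11 [[168.0, 166.0], [243.0, 166.0], [162.0, 166.0], [249.0, 166.0]]
0 -11 [[169.0, 208.0], [241.0, 208.0], [163.0, 208.0], [247.0, 208.0]]
11 11 [[166.0, 174.0], [245.0, 174.0], [159.0, 174.0], [252.0, 174.0]]
11 -11 [[167.0, 218.0], [244.0, 218.0], [161.0, 218.0], [250.0, 218.0]]
22 11 [[164.0, 182.0], [248.0, 182.0], [156.0, 182.0], [255.0, 182.0]]
22 -11 [[165.0, 229.0], [246.0, 229.0], [158.0, 229.0], [253.0, 229.0]]
clip grip sides [[164.0, 184.0], [247.0, 184.0]]
```

Run:
```python
from h import *
import rig; print([n for n in dir(rig) if n[0]!='_'])
f=pickle.load(open("w1.pkl","rb")); p=np.array([485.18,-336.38,151.58]);y=.6936
X=np.array([np.cos(y),np.sin(y),0]);Y=np.array([np.sin(y),-np.cos(y),0])
for h in(-8,0,11,22,33,44): print(h,proj(f,[p+X*x+Y*g+np.array([0,0,h]) for x in(11,-11) for g in(-32.5,32.5)]).round().tolist())
f=grab_frame("wrist");f2=grab_frame("scene")
save(f,"w3",np.hstack([cv2.resize(f["img"][260:400,240:400],(440,385),interpolation=2),cv2.resize(f2["img"][300:370,160:225],(357,385),interpolation=2)]))
p=sense()["eef_pos"];print("scene tips",((proj(f2,[p+X*x+Y*g+np.array([0,0,h]) for h in(-8,30) for x in(11,-11) for g in(-18,18)])-[160,300])*5.5).round().tolist())
```

```text
['MotionError', 'grab_frame', 'sense', 'sign_off', 'tcp_to_tips']
-8 [[265.0, 254.0], [388.0, 254.0], [267.0, 292.0], [386.0, 292.0]]
0 [[263.0, 259.0], [390.0, 259.0], [265.0, 298.0], [388.0, 298.0]]
11 [[259.0, 266.0], [394.0, 266.0], [261.0, 308.0], [392.0, 308.0]]
22 [[254.0, 275.0], [399.0, 275.0], [257.0, 319.0], [396.0, 319.0]]
33 [[249.0, 284.0], [404.0, 284.0], [252.0, 331.0], [401.0, 331.0]]
44 [[243.0, 295.0], [410.0, 296.0], [247.0, 345.0], [407.0, 345.0]]
scene tips [[253.0, 214.0], [240.0, 305.0], [191.0, 215.0], [177.0, 306.0], [233.0, 157.0], [219.0, 250.0], [169.0, 159.0], [154.0, 252.0]]
```

View pics/w3.png

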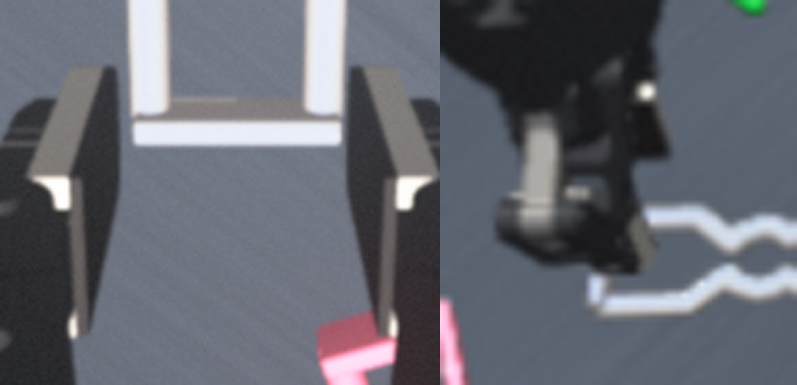

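Run:
```python
import rig; print(rig.tcp_to_tips)
from h import *
print(sense())
```

```text
8.0
{'clock': 3.2333, 'qpos': array([-5.99893534e-01,  5.37428350e-01,  1.84899859e+00,  4.45603940e-06,
        7.55166113e-01,  2.69065284e-01]), 'qvel': array([-4.01691922e-04,  2.19870008e-04,  3.53145025e-05, -2.91164861e-03,
        5.58532808e-04, -6.48975254e-04]), 'joint_efforts': array([ 9.69734028e-04, -6.25652647e+01, -2.36656702e+01,  5.04180446e-05,
        9.57649900e-04, -4.30945340e-05]), 'eef_pos': array([ 485.37710671, -330.16979906,    9.58888716]), 'tcp_rot': array([-3.14159146e+00, -2.83816702e-06,  7.01834264e-01]), 'contact_force': array([ 0.15626347, -0.60794008,  0.28906685]), 'wrist_torque': array([0.01805569, 0.03836857, 0.00120019]), 'grasp_force': 0.0, 'opening': 0.4208628765616036}
```

Both the wrist and scene views put the fingertips about 35 mm above where the stated 8 mm tip offset says. That explains the empty close, since the pads never reached the clip. I'll reopen and feel my way down with force checks.

Emit:
step_arm --motion '[{"claw": 54, "delta_pos": [0, 0, 0], "turn": 0}, {"claw": 54, "delta_pos": [0, 0, 0], "turn": 0}, {"claw": 54, "delta_pos": [0, 0, 0], "turn": 0}, {"claw": 54, "delta_pos": [0, 0, 4], "turn": 0}, {"claw": 54, "delta_pos": [0, 0, 4], "turn": 0}, {"claw": 54, "delta_pos": [0, 0, 2], "turn": 0}, {"claw": 54, "delta_pos": [0, 0, 0], "turn": 0}]'

```text
clock: 3.82
eef_pos: [484.9, -329.8, -1.2]
tcp_rot: [-3.14, 0.0, 0.702]
contact_force: [-0.3, -0.0, -0.8]
opening: 0.634
grasp_force: 0.0
```

Emit:
step_arm --motion '[{"claw": 54, "delta_pos": [0, 0, 4], "turn": 0}, {"claw": 54, "delta_pos": [0, 0, 4], "turn": 0}, {"claw": 54, "delta_pos": [0, 0, 4], "turn": 0}, {"claw": 54, "delta_pos": [0, 0, 0], "turn": 0}]'

```text
clock: 4.15
eef_pos: [484.9, -329.8, -13.4]
tcp_rot: [-3.14, 0.0, 0.702]
contact_force: [-0.9, 0.8, -0.6]
opening: 0.633
grasp_force: 0.0
```

Run:
```python
from h import *
f=grab_frame("wrist");f2=grab_frame("scene")
save(f,"w4",np.hstack([cv2.resize(f["img"][220:380,230:410],(440,391),interpolation=2),cv2.resize(f2["img"][300:371,160:225],(358,391),interpolation=2)]))
s=sense();p=s["eef_pos"];y=s["tcp_rot"][2];X=np.array([np.cos(y),np.sin(y),0]);Y=np.array([np.sin(y),-np.cos(y),0]);g=s["opening"]*85.4/2
print(p,s["contact_force"])
for h in(14,22,30,38): print(h,((proj(f,[p+X*x-Y*g+np.array([0,0,h]) for x in(11,-11)])-[230,220])*2.444).round().tolist(),((proj(f2,[p+X*x+Y*q*g+np.array([0,0,h]) for q in(-1,1) for x in(11,)])-[160,300])*5.5).round().tolist())
```

```text
[ 485.17995053 -330.05587488  -12.7270869 ] [-0.00560039  0.47408454 -0.03138128]
14 [[93.0, 116.0], [98.0, 220.0]] [[255.0, 191.0], [237.0, 329.0]]
22 [[86.0, 131.0], [91.0, 239.0]] [[251.0, 179.0], [233.0, 318.0]]
30 [[79.0, 148.0], [84.0, 261.0]] [[247.0, 167.0], [229.0, 307.0]]
38 [[70.0, 166.0], [77.0, 284.0]] [[243.0, 155.0], [224.0, 295.0]]
```

View pics/w4.png

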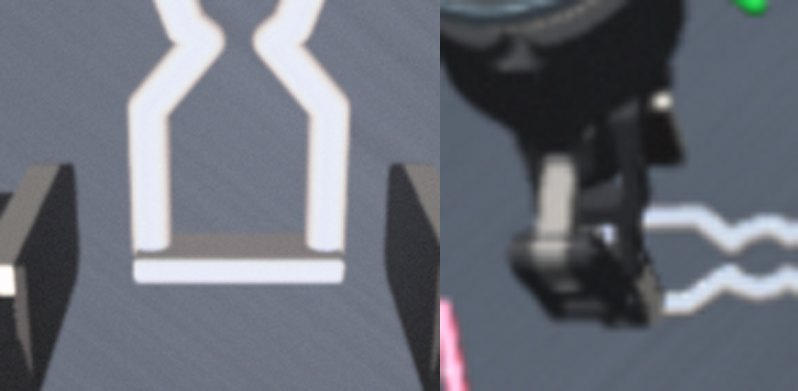

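Emit:
step_arm --motion '[{"claw": 48, "delta_pos": [0, 0, 4], "turn": 0}, {"claw": 48, "delta_pos": [0, 0, 4], "turn": 0}, {"claw": 48, "delta_pos": [0, 0, 0], "turn": 0}, {"claw": 48, "delta_pos": [0, 0, 2], "turn": 0}, {"claw": 48, "delta_pos": [0, 0, 2], "turn": 0}, {"claw": 48, "delta_pos": [0, 0, 0], "turn": 0}]'

```text
clock: 4.75
eef_pos: [485.2, -330.0, -24.8]
tcp_rot: [-3.141, 0.0, 0.702]
contact_force: [-0.0, -0.1, -0.2]
opening: 0.564
grasp_force: 0.0
```

Emit:
step_arm --motion '[{"claw": 48, "delta_pos": [0, 0, 1.5], "turn": 0}, {"claw": 48, "delta_pos": [0, 0, 1.5], "turn": 0}, {"claw": 48, "delta_pos": [0, 0, 0], "turn": 0}]'

```text
clock: 5.0
eef_pos: [485.3, -330.1, -27.7]
tcp_rot: [-3.141, 0.0, 0.702]
contact_force: [-1.4, 0.4, -0.2]
opening: 0.563
grasp_force: 0.0
```

Emit:
step_arm --motion '[{"claw": 48, "delta_pos": [0, 0, 1.5], "turn": 0}, {"claw": 48, "delta_pos": [0, 0, 1], "turn": 0}, {"claw": 48, "delta_pos": [0, 0, 0], "turn": 0}]'

```text
clock: 5.25
eef_pos: [485.3, -330.1, -30.1]
tcp_rot: [-3.141, 0.0, 0.702]
contact_force: [-0.4, -0.4, -0.3]
opening: 0.56
grasp_force: 0.0
```

Emit:
step_arm --motion '[{"claw": 48, "delta_pos": [0, 0, 1], "turn": 0}, {"claw": 48, "delta_pos": [0, 0, 0], "turn": 0}]'

```text
clock: 5.42
eef_pos: [485.3, -330.2, -31.0]
tcp_rot: [-3.142, 0.0, 0.702]
contact_force: [0.3, 0.5, 0.1]
opening: 0.559
grasp_force: 0.0
```

Emit:
step_arm --motion '[{"claw": 48, "delta_pos": [0, 0, 1], "turn": 0}, {"claw": 48, "delta_pos": [0, 0, 0], "turn": 0}]'

```text
clock: 5.58
eef_pos: [485.3, -330.1, -32.0]
tcp_rot: [-3.141, 0.0, 0.702]
contact_force: [0.4, -0.1, -0.3]
opening: 0.56
grasp_force: 0.0
```

Emit:
step_arm --motion '[{"claw": 36, "delta_pos": [0, 0, 0], "turn": 0}, {"claw": 36, "delta_pos": [0, 0, 0], "turn": 0}, {"claw": 36, "delta_pos": [0, 0, 0], "turn": 0}, {"claw": 36, "delta_pos": [0, 0, 0], "turn": 0}]' --force 40

```text
clock: 5.92
eef_pos: [486.0, -330.7, -31.1]
tcp_rot: [3.14, -0.0, 0.702]
contact_force: [-2.0, 0.3, 8.0]
opening: 0.462
grasp_force: 44.2
```

The opening of 39.5 mm with 8 N upward means the tips are biting on the upper curve of the wire. I'll open and go lower.

Emit:
step_arm --motion '[{"claw": 48, "delta_pos": [0, 0, 0], "turn": 0}, {"claw": 48, "delta_pos": [0, 0, 0], "turn": 0}, {"claw": 48, "delta_pos": [0, 0, 1.5], "turn": 0}, {"claw": 48, "delta_pos": [0, 0, 1.5], "turn": 0}, {"claw": 48, "delta_pos": [0, 0, 0], "turn": 0}]'

```text
clock: 6.33
eef_pos: [485.5, -330.3, -32.5]
tcp_rot: [3.142, 0.0, 0.702]
contact_force: [-8.3, 5.7, 33.3]
opening: 0.563
grasp_force: 16.9
```

Emit:
step_arm --motion '[{"claw": 48, "delta_pos": [0, 0, 1.5], "turn": 0}, {"claw": 48, "delta_pos": [0, 0, 0], "turn": 0}]'

```text
clock: 6.5
eef_pos: [485.6, -330.3, -32.6]
tcp_rot: [3.141, -0.0, 0.702]
contact_force: [-12.7, 8.7, 51.4]
opening: 0.563
grasp_force: 25.6
```

Emit:
step_arm --motion '[{"claw": 52, "delta_pos": [0, 0, -6], "turn": 0}, {"claw": 52, "delta_pos": [0, 0, 0], "turn": 0}, {"claw": 52, "delta_pos": [0, 0, 0], "turn": 0}]'

```text
clock: 6.75
eef_pos: [485.5, -330.3, -30.2]
tcp_rot: [3.141, -0.0, 0.702]
contact_force: [-0.3, 0.0, 0.1]
opening: 0.608
grasp_force: 0.0
```

Run:
```python
from h import *
f=grab_frame("wrist")
pickle.dump(f,open("w5.pkl","wb"))
save(f,"w5",cv2.resize(f["img"][160:360,190:450],(780,600),interpolation=2))
s=sense();p=s["eef_pos"];y=s["tcp_rot"][2];X=np.array([np.cos(y),np.sin(y),0]);Y=np.array([np.sin(y),-np.cos(y),0]);g=s["opening"]*85.4/2
print(p,s["contact_force"],g*2)
for h in(22,30,38): print(h,((proj(f,[p+X*x+Y*q*g+np.array([0,0,h]) for q in(-1,1) for x in(11,-11)])-[190,160])*3).round().tolist())
```

```text
[ 485.23215012 -330.10002948  -30.66398952] [-0.34592486  0.03910964 -0.4973388 ] 52.05690764926157
22 [[231.0, 340.0], [237.0, 471.0], [577.0, 340.0], [570.0, 471.0]]
30 [[222.0, 360.0], [229.0, 497.0], [585.0, 360.0], [579.0, 497.0]]
38 [[213.0, 383.0], [220.0, 526.0], [595.0, 382.0], [587.0, 526.0]]
```

View pics/w5.png

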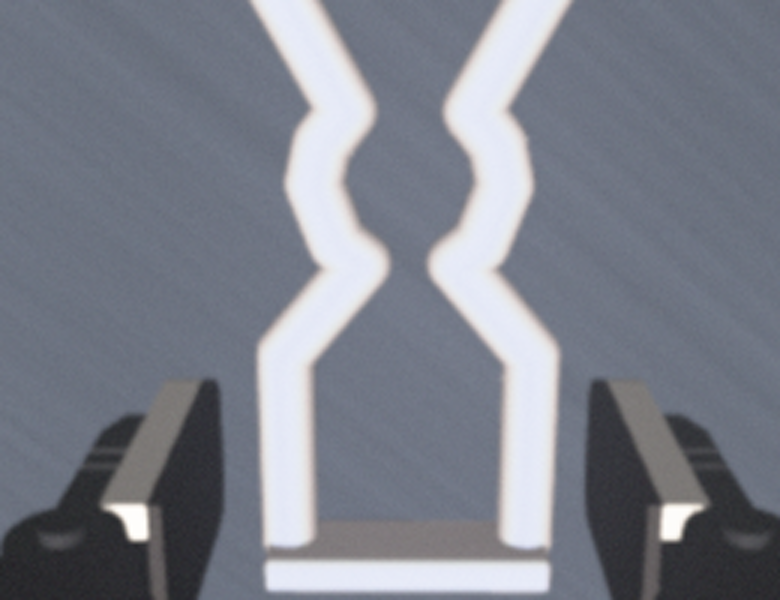

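The pads are centred on the straight sides: clip edges at columns 258 and 558, pads at 220 and 590. The contact at TCP z −32.5 was the bench, so about −30.5 is the right gripping height. Closing here and lifting a little.

Emit:
step_arm --motion '[{"claw": 34, "delta_pos": [0, 0, 0], "turn": 0}, {"claw": 34, "delta_pos": [0, 0, 0], "turn": 0}, {"claw": 34, "delta_pos": [0, 0, 0], "turn": 0}, {"claw": 34, "delta_pos": [0, 0, 0], "turn": 0}, {"claw": 34, "delta_pos": [0, 0, 0], "turn": 0}]' --force 50

```text
clock: 7.22
eef_pos: [485.1, -330.0, -30.5]
tcp_rot: [-3.141, 0.0, 0.702]
contact_force: [-1.4, 0.6, 8.0]
opening: 0.467
grasp_force: 49.4
```

Emit:
step_arm --motion '[{"claw": 34, "delta_pos": [0, 0, -4], "turn": 0}, {"claw": 34, "delta_pos": [0, 0, -8], "turn": 0}, {"claw": 34, "delta_pos": [0, 0, -10], "turn": 0}, {"claw": 34, "delta_pos": [0, 0, -10], "turn": 0}, {"claw": 34, "delta_pos": [0, 0, 0], "turn": 0}]'

```text
clock: 7.63
eef_pos: [486.7, -331.1, 4.0]
tcp_rot: [3.138, -0.001, 0.702]
contact_force: [0.9, -0.1, -1.9]
opening: 0.461
grasp_force: 50.5
```

Run:
```python
from h import *
f=grab_frame("wrist");f2=grab_frame("scene")
save(f,"w6",np.hstack([cv2.resize(f["img"][120:400,170:470],(428,400)),cv2.resize(f2["img"][300:371,160:225],(366,400),interpolation=2)]))
```

```text
(no output)
```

View pics/w6.png

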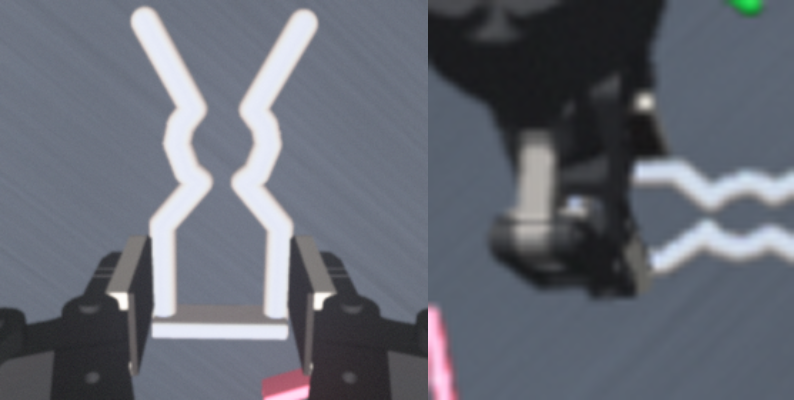

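The clip is off the bench, held level with both straight sides between the pads. Next I lift, turn and carry it to above the lever.

Emit:
step_arm --motion '[{"claw": 34, "delta_pos": [0, 0, -20], "turn": 0}, {"claw": 34, "delta_pos": [0, 0, -25], "turn": 0.107}, {"claw": 34, "delta_pos": [0, 0, -25], "turn": 0.107}, {"claw": 34, "delta_pos": [0, 0, -25], "turn": 0.107}, {"claw": 34, "delta_pos": [0, 0, -15], "turn": 0.107}, {"claw": 34, "delta_pos": [0, 0, 0], "turn": 0.107}, {"claw": 34, "delta_pos": [0, 0, 0], "turn": 0.107}, {"claw": 34, "delta_pos": [0, 0, 0], "turn": 0.107}]'

```text
clock: 8.4
eef_pos: [485.3, -330.1, 111.7]
tcp_rot: [3.142, -0.0, -0.053]
contact_force: [-0.3, 0.1, -1.3]
opening: 0.464
grasp_force: 50.9
```

Emit:
step_arm --motion '[{"claw": 34, "delta_pos": [0, 0, 0], "turn": 0.107}, {"claw": 34, "delta_pos": [-5, -20, 0], "turn": 0}, {"claw": 34, "delta_pos": [-5, -30, 0], "turn": 0}, {"claw": 34, "delta_pos": [-5, -30, 0], "turn": 0}, {"claw": 34, "delta_pos": [-5, -30, 0], "turn": 0}, {"claw": 34, "delta_pos": [-5, -30, 0], "turn": 0}, {"claw": 34, "delta_pos": [-5, -30, 0], "turn": 0}, {"claw": 34, "delta_pos": [-5, -30, 0], "turn": 0}]'

```text
clock: 9.07
eef_pos: [480.9, -125.7, 111.3]
tcp_rot: [-3.141, 0.001, -0.154]
contact_force: [0.1, 0.5, -0.2]
opening: 0.464
grasp_force: 51.0
```

Emit:
step_arm --motion '[{"claw": 34, "delta_pos": [-5, -30, 0], "turn": 0}, {"claw": 34, "delta_pos": [-5, -30, 0], "turn": 0}, {"claw": 34, "delta_pos": [-5, -30, 0], "turn": 0}, {"claw": 34, "delta_pos": [-5, -30, 0], "turn": 0}, {"claw": 34, "delta_pos": [-5, -30, 0], "turn": 0}, {"claw": 34, "delta_pos": [-5, -20, 0], "turn": 0}, {"claw": 34, "delta_pos": [0, 0, 0], "turn": 0}, {"claw": 34, "delta_pos": [0, 0, 0], "turn": 0}]'

```text
clock: 9.73
eef_pos: [477.5, 46.3, 111.3]
tcp_rot: [3.141, 0.0, -0.152]
contact_force: [-0.4, -1.1, -0.9]
opening: 0.466
grasp_force: 51.0
```

Emit:
step_arm --motion '[{"claw": 34, "delta_pos": [-4, -25, 0], "turn": 0}, {"claw": 34, "delta_pos": [-4, -25, 0], "turn": 0}, {"claw": 34, "delta_pos": [-4, -25, 0], "turn": 0}, {"claw": 34, "delta_pos": [0, 0, 0], "turn": 0}, {"claw": 34, "delta_pos": [0, 0, 0], "turn": 0}]'

```text
clock: 10.15
eef_pos: [477.6, 121.3, 111.4]
tcp_rot: [3.141, 0.0, -0.153]
contact_force: [0.9, -0.6, -1.8]
opening: 0.462
grasp_force: 51.1
```

```bash
cat > lev.py <<'E'
from h import *
f=grab_frame("wrist"); g=grab_frame("scene"); s=sense(); p=s["eef_pos"];y=s["tcp_rot"][2]; pickle.dump((f,g,s),open("w7.pkl","wb"))
print(p,y,s["contact_force"])
X=np.array([np.cos(y),np.sin(y),0]);Y=np.array([np.sin(y),-np.cos(y),0])
hsv=cv2.cvtColor(f["img"],cv2.COLOR_RGB2HSV)
m=((hsv[...,0]<18)&(hsv[...,1]>90)&(hsv[...,2]>60)).astype(np.uint8)
k,l,st,_=cv2.connectedComponentsWithStats(m); print("brown comps",st[st[:,4]>150].tolist())
v,u=np.where(m); W=onz(f,np.c_[u,v],70); S=(W-p)@X; P=(W-p)@Y
for lo in range(-60,170,10):
    q=(S>=lo)&(S<lo+10)&(abs(P)<60)
    if q.sum()>20: print(lo,q.sum(),P[q].min().round(1),P[q].max().round(1))
m=((hsv[...,2]>150)&(hsv[...,1]<50)).astype(np.uint8)
k,l,st,c=cv2.connectedComponentsWithStats(m)
for i in range(1,k):
    if st[i,4]>60: print("bright",st[i].tolist(),c[i].round(1))
E
python3 lev.py
```

```text
[477.44346287 120.30440701 111.34713056] -0.15448395131930304 [ 0.15771772 -0.50106541 -1.59994514]
brown comps [[0, 0, 640, 480, 297732], [291, 37, 67, 254, 9468]]
-30 444 -19.4 13.1
-20 666 -19.3 13.0
-10 393 -13.3 10.3
0 209 -6.8 5.6
10 497 -12.3 11.0
20 593 -12.9 11.0
30 377 -9.2 7.2
40 586 -13.1 12.3
50 860 -18.3 13.9
60 1011 -18.8 13.9
70 1026 -18.6 14.0
80 1102 -18.4 14.0
90 804 -19.7 15.8
100 433 -20.1 16.3
110 413 -18.8 14.4
120 54 -8.4 4.5
bright [245, 0, 161, 343, 27944] [323.6 145.1]
bright [302, 43, 44, 48, 1597] [323.6  66.2]
bright [582, 114, 58, 85, 2033] [608.2 158.5]
bright [0, 140, 25, 79, 1198] [  8.6 179.1]
bright [246, 324, 14, 13, 112] [254.5 329. ]
bright [389, 324, 14, 13, 110] [393.9 329.2]
bright [276, 346, 96, 12, 1071] [323.4 351.6]
```

Run:
```python
from h import *
f,g,s=pickle.load(open("w7.pkl","rb")); p=s["eef_pos"];y=s["tcp_rot"][2]
X=np.array([np.cos(y),np.sin(y),0]);Y=np.array([np.sin(y),-np.cos(y),0])
H=onz(f,[[323.6,66.2]],95)-p; print("head S,P",H@X,H@Y)
B=onz(f,[[276,346],[372,346],[276,357],[372,357]],p[2]+30.5+12)-p; print("back top/.. S,P",B@X,B@Y)
B=onz(f,[[276,357],[372,357]],p[2]+30.5)-p; print("back bottom S,P",B@X,B@Y)
# clip edges predicted in image
o=p+X*38+np.array([0,0,34.5])
pts=[(36,24),(36,-24),(-24,21),(-24,-21),(-50,21),(-50,-21)]
q=proj(f,[o+X*a+Y*b for a,b in pts]); print(q.round())
hsv=cv2.cvtColor(f["img"],cv2.COLOR_RGB2HSV)
m=(hsv[...,2]>215)&(hsv[...,1]<40)
for r in(100,130,150,180,210,240,270,300,320,340):
    c=np.where(m[r,220:430])[0]+220
    if len(c): sp=np.split(c,np.where(np.diff(c)>2)[0]+1); print(r,[(a[0],a[-1]) for a in sp if len(a)>3])
```

```text
head S,P [102.63734092] [-2.08143425]
back top/.. S,P [-13.60922524 -13.5456622  -18.84118829 -18.77553718] [-21.57781916  18.18405411 -21.76708606  18.38128572]
back bottom S,P [-26.99928668 -26.92757097] [-23.63666368  20.22045655]
[[394. 125.]
 [264. 125.]
 [379. 277.]
 [278. 277.]
 [376. 333.]
 [280. 332.]]
100 [(np.int64(356), np.int64(396))]
130 [(np.int64(264), np.int64(276)), (np.int64(355), np.int64(371)), (np.int64(378), np.int64(387))]
150 [(np.int64(270), np.int64(288)), (np.int64(354), np.int64(360)), (np.int64(366), np.int64(384)), (np.int64(388), np.int64(393))]
180 [(np.int64(287), np.int64(304)), (np.int64(348), np.int64(365)), (np.int64(370), np.int64(391))]
210 [(np.int64(260), np.int64(270)), (np.int64(279), np.int64(283)), (np.int64(288), np.int64(303)), (np.int64(347), np.int64(363)), (np.int64(368), np.int64(390))]
240 [(np.int64(276), np.int64(288)), (np.int64(293), np.int64(311)), (np.int64(340), np.int64(358)), (np.int64(362), np.int64(368))]
270 [(np.int64(281), np.int64(299)), (np.int64(350), np.int64(367))]
300 [(np.int64(278), np.int64(290)), (np.int64(359), np.int64(371))]
320 [(np.int64(278), np.int64(290)), (np.int64(358), np.int64(370))]
340 [(np.int64(280), np.int64(287)), (np.int64(358), np.int64(369))]
```

The clip is aligned: lateral error is under 1 mm and the pin axis is 102.6 mm ahead of the grip, against 103 wanted. Lowering it onto the lever.

Emit:
step_arm --motion '[{"claw": 34, "delta_pos": [0, -0.8, 15], "turn": 0}, {"claw": 34, "delta_pos": [0, 0, 20], "turn": 0}, {"claw": 34, "delta_pos": [0, 0, 15], "turn": 0}, {"claw": 34, "delta_pos": [0, 0, 10], "turn": 0}, {"claw": 34, "delta_pos": [0, 0, 5], "turn": 0}, {"claw": 34, "delta_pos": [0, 0, 0], "turn": 0}]'

```text
clock: 10.75
eef_pos: [477.2, 121.3, 45.7]
tcp_rot: [3.141, 0.002, -0.155]
contact_force: [0.6, 0.5, -1.8]
opening: 0.464
grasp_force: 51.1
```

Emit:
step_arm --motion '[{"claw": 34, "delta_pos": [0, 0, 2], "turn": 0}, {"claw": 34, "delta_pos": [0, 0, 2], "turn": 0}, {"claw": 34, "delta_pos": [0, 0, 0], "turn": 0}]'

```text
clock: 11.0
eef_pos: [478.1, 122.2, 42.9]
tcp_rot: [-3.141, -0.001, -0.154]
contact_force: [0.4, -0.4, -1.6]
opening: 0.465
grasp_force: 51.1
```

Emit:
step_arm --motion '[{"claw": 34, "delta_pos": [0, 0, 1], "turn": 0}, {"claw": 34, "delta_pos": [0, 0, 1], "turn": 0}, {"claw": 34, "delta_pos": [0, 0, 0], "turn": 0}]'

```text
clock: 11.25
eef_pos: [477.8, 122.2, 40.7]
tcp_rot: [-3.141, -0.0, -0.154]
contact_force: [0.5, -0.2, -2.2]
opening: 0.465
grasp_force: 51.1
```

Emit:
step_arm --motion '[{"claw": 34, "delta_pos": [0, 0, 1], "turn": 0}, {"claw": 34, "delta_pos": [0, 0, 0], "turn": 0}]'

```text
clock: 11.42
eef_pos: [477.9, 122.2, 39.6]
tcp_rot: [-3.141, -0.0, -0.154]
contact_force: [0.6, 0.6, -1.1]
opening: 0.468
grasp_force: 51.1
```

Emit:
step_arm --motion '[{"claw": 34, "delta_pos": [0, 0, 0.8], "turn": 0}, {"claw": 34, "delta_pos": [0, 0, 0], "turn": 0}]'

```text
clock: 11.58
eef_pos: [477.9, 122.2, 39.4]
tcp_rot: [-3.141, -0.0, -0.154]
contact_force: [-2.6, -0.3, 8.9]
opening: 0.466
grasp_force: 52.2
```

Emit:
step_arm --motion '[{"claw": 34, "delta_pos": [0, 0, 0.8], "turn": 0}, {"claw": 34, "delta_pos": [0, 0, 0], "turn": 0}]'

```text
clock: 11.75
eef_pos: [477.9, 122.3, 39.3]
tcp_rot: [-3.141, -0.0, -0.154]
contact_force: [-6.5, -1.3, 19.3]
opening: 0.465
grasp_force: 53.1
```

Contact is at TCP z 39.4, exactly the expected height. Easing off and releasing.

Emit:
step_arm --motion '[{"claw": 34, "delta_pos": [0, 0, -1.2], "turn": 0}, {"claw": 44, "delta_pos": [0, 0, 0], "turn": 0}, {"claw": 50, "delta_pos": [0, 0, 0], "turn": 0}, {"claw": 60, "delta_pos": [0, 0, 0], "turn": 0}, {"claw": 60, "delta_pos": [0, 0, 0], "turn": 0}, {"claw": 60, "delta_pos": [0, 0, -8], "turn": 0}, {"claw": 60, "delta_pos": [0, 0, -15], "turn": 0}, {"claw": 60, "delta_pos": [0, 0, -20], "turn": 0}]'

```text
clock: 12.42
eef_pos: [476.7, 121.9, 82.0]
tcp_rot: [3.141, 0.003, -0.154]
contact_force: [0.9, -0.5, -0.1]
opening: 0.702
grasp_force: 0.0
```

Emit:
step_arm --motion '[{"claw": 30, "delta_pos": [0, 0, -5], "turn": 0}, {"claw": 0, "delta_pos": [-20, 0, 0], "turn": 0}, {"claw": 0, "delta_pos": [-25, 0, 0], "turn": 0}, {"claw": 0, "delta_pos": [0, 0, 0], "turn": 0}, {"claw": 0, "delta_pos": [0, 0, 0], "turn": 0}, {"claw": 0, "delta_pos": [0, 0, 0], "turn": 0}, {"claw": 0, "delta_pos": [0, 0, 0], "turn": 0}]' --force 30

```text
clock: 13.0
eef_pos: [434.4, 129.2, 87.4]
tcp_rot: [-3.141, -0.001, -0.154]
contact_force: [-0.5, 0.3, -0.4]
opening: 0.004
grasp_force: 0.0
```

```bash
cat > chk.py <<'E'
from h import *
f=grab_frame("wrist"); s=sense(); p=s["eef_pos"];y=s["tcp_rot"][2]; print(p,y,s["contact_force"],s["opening"])
L=np.array([577.9+.2,106.5,0])  # updated below
a=-.162; pin=np.array([579.2,107.0]); X=np.array([np.cos(a),np.sin(a)]);Y=np.array([np.sin(a),-np.cos(a)])
hsv=cv2.cvtColor(f["img"],cv2.COLOR_RGB2HSV)
m=((hsv[...,0]<18)&(hsv[...,1]>90)&(hsv[...,2]>60)).astype(np.uint8)
v,u=np.where(m);W=onz(f,np.c_[u,v],70)[:,:2]-pin;S=W@X;P=W@Y
print("lever S",S[abs(P)<25].min(),S[abs(P)<25].max())
for lo in range(-130,10,10):
    q=(S>=lo)&(S<lo+10)&(abs(P)<30)
    if q.sum()>20: print(lo,P[q].min().round(1),P[q].max().round(1))
m=((hsv[...,2]>215)&(hsv[...,1]<40))
v,u=np.where(m);W=onz(f,np.c_[u,v],75)[:,:2]-pin;S=W@X;P=W@Y
print("bright")
for lo in range(-140,-20,6):
    q=np.sort(P[(S>=lo)&(S<lo+6)&(abs(P)<32)])
    if len(q)>10: 
        sp=np.split(q,np.where(np.diff(q)>1.5)[0]+1); print(lo,[(b[0].round(1),b[-1].round(1)) for b in sp])
E
python3 chk.py
```

```text
[434.27902594 129.15140882  87.27143613] -0.15443224275856426 [-1.35609839  0.33807685  0.20572096] 0.0042366221569383
lever S -128.75809291960633 -15.450269180900895
-130 -16.0 16.5
-120 -12.0 13.4
-110 -12.0 13.6
-100 -11.9 13.5
-90 -11.8 12.8
-80 -15.8 16.6
-70 -15.6 9.1
-60 -15.9 16.7
-50 -15.8 12.0
-40 -14.9 16.6
-30 -15.9 16.9
-20 -15.7 16.9
bright
-128 [(np.float64(-19.8), np.float64(-13.9)), (np.float64(-12.3), np.float64(20.2))]
-122 [(np.float64(-19.8), np.float64(20.7))]
-116 [(np.float64(-19.6), np.float64(-13.7)), (np.float64(14.5), np.float64(20.8))]
-110 [(np.float64(-31.9), np.float64(-13.7)), (np.float64(14.4), np.float64(31.6))]
-104 [(np.float64(-31.8), np.float64(-13.6)), (np.float64(14.7), np.float64(31.0))]
-98 [(np.float64(-28.3), np.float64(-13.5)), (np.float64(14.6), np.float64(29.3))]
-92 [(np.float64(-31.8), np.float64(-10.9)), (np.float64(12.4), np.float64(31.9))]
-86 [(np.float64(-32.0), np.float64(-20.4)), (np.float64(-18.5), np.float64(-5.8)), (np.float64(7.2), np.float64(32.0))]
-80 [(np.float64(-31.9), np.float64(-16.7)), (np.float64(-13.8), np.float6
[... 628 characters left out ...]
loat64(-16.9)), (np.float64(-14.5), np.float64(-4.8)), (np.float64(6.8), np.float64(19.0)), (np.float64(20.8), np.float64(32.0))]
-56 [(np.float64(-31.8), np.float64(-16.8)), (np.float64(-12.9), np.float64(-4.3)), (np.float64(5.8), np.float64(15.3)), (np.float64(17.7), np.float64(31.8))]
-50 [(np.float64(-32.0), np.float64(-6.2)), (np.float64(8.1), np.float64(32.0))]
-44 [(np.float64(-32.0), np.float64(-9.5)), (np.float64(11.3), np.float64(32.0))]
-38 [(np.float64(-32.0), np.float64(-12.8)), (np.float64(14.9), np.float64(32.0))]
-32 [(np.float64(-32.0), np.float64(-15.9)), (np.float64(17.4), np.float64(32.0))]
-26 [(np.float64(-31.9), np.float64(-16.6)), (np.float64(17.5), np.float64(32.0))]
```

The clip lies flat and centred on the lever (clip axis +0.4 to +0.9, lever axis +0.5). Its back is at about −122 mm, and the shut fingers are behind it. Lowering behind the clip.

Emit:
step_arm --motion '[{"claw": 0, "delta_pos": [0, -0.5, 15], "turn": 0.008}, {"claw": 0, "delta_pos": [0, 0, 15], "turn": 0}, {"claw": 0, "delta_pos": [0, 0, 8], "turn": 0}, {"claw": 0, "delta_pos": [0, 0, 4], "turn": 0}, {"claw": 0, "delta_pos": [0, 0, 0], "turn": 0}, {"claw": 0, "delta_pos": [4, 0, 0], "turn": 0}, {"claw": 0, "delta_pos": [4, 0, 0], "turn": 0}, {"claw": 0, "delta_pos": [0, 0, 0], "turn": 0}]'

```text
clock: 13.72
eef_pos: [443.1, 128.5, 45.9]
tcp_rot: [-3.141, -0.002, -0.162]
contact_force: [0.2, 0.5, -0.1]
opening: -0.001
grasp_force: 0.0
```

Run:
```python
from h import *
f=grab_frame("wrist");f2=grab_frame("scene"); s=sense(); print(s["eef_pos"],s["contact_force"])
save(f,"w8",np.hstack([cv2.resize(f["img"][130:410,180:460],(400,400)),cv2.resize(f2["img"][150:250,300:400],(400,400),interpolation=2)]))
```

```text
[441.97395211 128.34319398  45.66715005] [ 0.00379695 -0.11183661 -0.54383277]
```

View pics/w8.png

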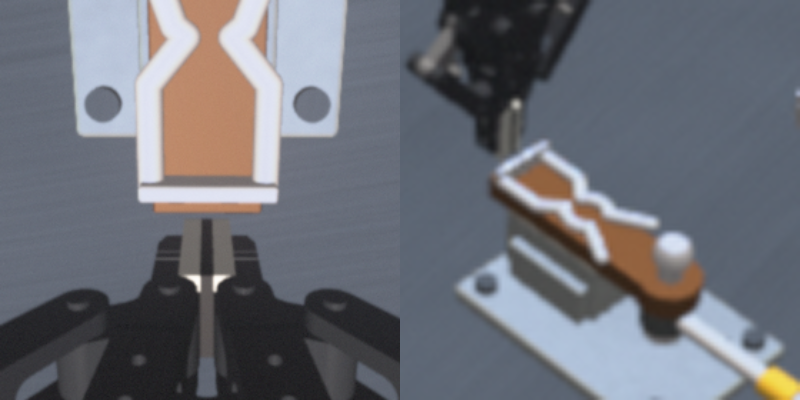

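The wrist view shows the fingers (207,220) centred behind the clip's back (208,195), and the scene view shows the clip flat on the lever with its mouth towards the pin. Starting the push.

Emit:
step_arm --motion '[{"claw": 0, "delta_pos": [3, 0, 0], "turn": 0}, {"claw": 0, "delta_pos": [3, 0, 0], "turn": 0}, {"claw": 0, "delta_pos": [3, 0, 0], "turn": 0}, {"claw": 0, "delta_pos": [3, 0, 0], "turn": 0}, {"claw": 0, "delta_pos": [3, 0, 0], "turn": 0}, {"claw": 0, "delta_pos": [0, 0, 0], "turn": 0}]'

```text
clock: 14.32
eef_pos: [456.8, 125.8, 45.2]
tcp_rot: [-3.141, -0.001, -0.162]
contact_force: [-0.4, -0.1, -0.6]
opening: 0.002
grasp_force: 0.0
```

```bash
python3 chk.py | sed -n '1p;/bright/,$p' | cut -c1-130 | sed 's/np.float64//g'
```

```text
[456.52394888 125.82710535  45.15680614] -0.16237703056015218 [-0.39110882 -1.13513696 -0.51807065] 0.0006462183031594823
bright
-140 [((-4.9), (-1.8)), ((2.7), (5.8))]
-134 [((-4.9), (-1.8)), ((3.1), (6.2))]
-116 [((-19.8), (20.7))]
-110 [((-19.6), (-13.9)), ((14.8), (20.5))]
-104 [((-19.6), (-13.8)), ((14.7), (20.6))]
-98 [((-31.7), (-13.7)), ((14.6), (31.8))]
-92 [((-23.9), (-13.8)), ((14.8), (25.0))]
-86 [((-32.0), (-13.3)), ((14.2), (31.8))]
-80 [((-32.0), (-8.3)), ((9.3), (32.0))]
-74 [((-32.0), (-18.9)), ((-15.5), (-3.5)), ((4.5), (16.5)), (np.float
-68 [((-31.9), (-29.8)), ((-27.5), (-27.5)), ((-25.9), (-19.2)), (np.f
-62 [((-31.8), (-31.4)), ((-24.0), (-22.0)), ((-15.0), (-6.9)), (np.fl
-56 [((-19.9), (-19.9)), ((-17.1), (-16.7)), ((-14.9), (-7.1)), (np.fl
-50 [((-14.0), (-4.8)), ((5.8), (15.0)), ((17.5), (32.0))]
-44 [((-25.7), (-25.7)), ((-15.1), (-5.5)), ((6.6), (32.0))]
-38 [((-31.8), (-31.4)), ((-21.2), (-8.8)), ((9.8), (32.0))]
-32 [((-30.9), (-30.8)), ((-25.8), (-12.0)), ((13.0), (32.0))]
-26 [((-31.8), (-28.2)), ((-23.0), (-15.4)), ((16.5), (32.0))]
```

The push works: the clip slid straight forward and stayed centred. Continuing.

Emit:
step_arm --motion '[{"claw": 0, "delta_pos": [3, 0, 0], "turn": 0}, {"claw": 0, "delta_pos": [4, 0, 0], "turn": 0}, {"claw": 0, "delta_pos": [4, 0, 0], "turn": 0}, {"claw": 0, "delta_pos": [4, 0, 0], "turn": 0}, {"claw": 0, "delta_pos": [4, 0, 0], "turn": 0}, {"claw": 0, "delta_pos": [4, 0, 0], "turn": 0}, {"claw": 0, "delta_pos": [2, 0, 0], "turn": 0}, {"claw": 0, "delta_pos": [0, 0, 0], "turn": 0}]'

```text
clock: 15.03
eef_pos: [481.5, 121.8, 45.2]
tcp_rot: [-3.141, -0.001, -0.162]
contact_force: [-0.0, -0.1, 0.7]
opening: -0.001
grasp_force: 0.0
```

Emit:
step_arm --motion '[{"claw": 0, "delta_pos": [2, 0, 0], "turn": 0}, {"claw": 0, "delta_pos": [2, 0, 0], "turn": 0}, {"claw": 0, "delta_pos": [2, 0, 0], "turn": 0}, {"claw": 0, "delta_pos": [0, 0, 0], "turn": 0}]'

```text
clock: 15.37
eef_pos: [487.1, 120.8, 45.2]
tcp_rot: [-3.141, -0.0, -0.162]
contact_force: [0.1, 0.3, -0.2]
opening: -0.002
grasp_force: 0.0
```

Emit:
step_arm --motion '[{"claw": 0, "delta_pos": [1.5, 0, 0], "turn": 0}, {"claw": 0, "delta_pos": [1.5, 0, 0], "turn": 0}, {"claw": 0, "delta_pos": [0, 0, 0], "turn": 0}]'

```text
clock: 15.62
eef_pos: [489.9, 120.4, 45.2]
tcp_rot: [-3.141, -0.0, -0.162]
contact_force: [-0.2, 0.0, 0.5]
opening: 0.002
grasp_force: 0.0
```

Emit:
step_arm --motion '[{"claw": 0, "delta_pos": [1.5, 0, 0], "turn": 0}, {"claw": 0, "delta_pos": [1.5, 0, 0], "turn": 0}, {"claw": 0, "delta_pos": [1.5, 0, 0], "turn": 0}, {"claw": 0, "delta_pos": [0, 0, 0], "turn": 0}]'

```text
clock: 15.95
eef_pos: [494.4, 119.6, 45.2]
tcp_rot: [-3.142, -0.0, -0.162]
contact_force: [0.2, 0.1, 0.2]
opening: -0.001
grasp_force: 0.0
```

Emit:
step_arm --motion '[{"claw": 0, "delta_pos": [1.5, 0, 0], "turn": 0}, {"claw": 0, "delta_pos": [1.5, 0, 0], "turn": 0}, {"claw": 0, "delta_pos": [0, 0, 0], "turn": 0}]'

```text
clock: 16.2
eef_pos: [496.6, 119.1, 45.1]
tcp_rot: [3.141, 0.001, -0.162]
contact_force: [-3.7, -0.0, 2.2]
opening: 0.001
grasp_force: 1.8
```

```bash
python3 chk.py | sed -n '1p;/bright/,$p' | cut -c1-130 | sed 's/np.float64//g'
```

```text
[496.57607404 119.06649736  45.09543248] -0.16224930270627813 [-3.28385202 -0.3245435   2.65138769] -0.002019757609944883
bright
-98 [((-4.7), (-1.5)), ((3.4), (6.5))]
-86 [((20.3), (23.9)), ((27.4), (27.4))]
-80 [((-20.0), (24.0))]
-74 [((-19.9), (23.9))]
-68 [((-19.6), (-14.1)), ((15.0), (20.2)), ((26.0), (31.9))]
-62 [((-19.5), (-14.3)), ((14.9), (20.3)), ((22.1), (22.1)), (np.float
-56 [((-19.6), (-14.1)), ((14.7), (20.3)), ((22.6), (31.9))]
-50 [((-19.4), (-14.3)), ((15.0), (20.3)), ((22.1), (26.4)), (np.float
-44 [((-19.6), (-12.1)), ((12.8), (20.3)), ((23.3), (32.0))]
-38 [((-18.6), (-7.2)), ((7.9), (19.3)), ((22.3), (31.9))]
-32 [((-13.6), (-3.6)), ((3.9), (14.7)), ((20.5), (32.0))]
-26 [((-14.0), (-3.6)), ((4.3), (14.8)), ((22.4), (32.0))]
```

Contact with the pin has begun at about 3 N. Continuing in small steps.

Emit:
step_arm --motion '[{"claw": 0, "delta_pos": [1.5, 0, 0], "turn": 0}, {"claw": 0, "delta_pos": [1, 0, 0], "turn": 0}, {"claw": 0, "delta_pos": [0, 0, 0], "turn": 0}]'

```text
clock: 16.5
eef_pos: [498.8, 118.7, 45.1]
tcp_rot: [3.141, 0.001, -0.162]
contact_force: [-3.4, 0.9, 1.2]
opening: 0.001
grasp_force: 1.7
```

Emit:
step_arm --motion '[{"claw": 0, "delta_pos": [1.5, 0, 0], "turn": 0}, {"claw": 0, "delta_pos": [1, 0, 0], "turn": 0}, {"claw": 0, "delta_pos": [0, 0, 0], "turn": 0}]'

```text
clock: 16.75
eef_pos: [502.7, 118.4, 45.2]
tcp_rot: [-3.141, -0.001, -0.162]
contact_force: [0.2, -0.3, -0.0]
opening: 0.001
grasp_force: 0.1
```

Emit:
step_arm --motion '[{"claw": 0, "delta_pos": [1.5, 0, 0], "turn": 0}, {"claw": 0, "delta_pos": [1, 0, 0], "turn": 0}, {"claw": 0, "delta_pos": [0, 0, 0], "turn": 0}]'

```text
clock: 17.0
eef_pos: [505.2, 118.0, 45.3]
tcp_rot: [-3.141, -0.001, -0.162]
contact_force: [-0.0, 0.3, 0.2]
opening: 0.004
grasp_force: 0.0
```

Emit:
step_arm --motion '[{"claw": 0, "delta_pos": [1.5, 0, 0], "turn": 0}, {"claw": 0, "delta_pos": [1, 0, 0], "turn": 0}, {"claw": 0, "delta_pos": [0, 0, 0], "turn": 0}]'

```text
clock: 17.25
eef_pos: [507.7, 117.6, 45.3]
tcp_rot: [-3.141, -0.001, -0.162]
contact_force: [0.6, -0.0, -0.2]
opening: 0.001
grasp_force: 0.0
```

Emit:
step_arm --motion '[{"claw": 0, "delta_pos": [1, 0, 0], "turn": 0}, {"claw": 0, "delta_pos": [1, 0, 0], "turn": 0}, {"claw": 0, "delta_pos": [0, 0, 0], "turn": 0}]'

```text
clock: 17.5
eef_pos: [509.3, 117.2, 45.3]
tcp_rot: [-3.141, -0.001, -0.162]
contact_force: [0.2, -0.1, -0.3]
opening: 0.004
grasp_force: 0.0
```

```bash
python3 chk.py | sed -n '1p;/bright/,$p' | cut -c1-130 | sed 's/np.float64//g'
```

```text
[509.10170926 117.20686328  45.21746169] -0.16225805588364084 [-0.58001818  0.09511713  0.42015889] 0.0006908354811343194
bright
-86 [((-4.9), (-1.8)), ((3.2), (6.3))]
-62 [((-20.2), (20.7)), ((31.3), (31.3))]
-56 [((-19.5), (-14.7)), ((14.9), (20.0))]
-50 [((-19.7), (-14.5)), ((14.7), (19.9)), ((24.0), (25.6))]
-44 [((-19.5), (-14.4)), ((14.7), (20.1)), ((25.5), (25.5))]
-38 [((-19.6), (-14.2)), ((14.8), (20.2)), ((23.9), (24.3)), (np.float
-32 [((-19.5), (-14.0)), ((14.7), (20.1)), ((26.8), (31.7))]
-26 [((-19.3), (-9.4)), ((9.7), (19.9)), ((23.0), (25.0)), (
```

The clip snapped through and jumped ahead, with its back now at about −58 mm. Pressing on gently to confirm the hard stop.

Emit:
step_arm --motion '[{"claw": 0, "delta_pos": [1, 0, 0], "turn": 0}, {"claw": 0, "delta_pos": [1, 0, 0], "turn": 0}, {"claw": 0, "delta_pos": [0, 0, 0], "turn": 0}]'

```text
clock: 17.8
eef_pos: [511.0, 116.9, 45.2]
tcp_rot: [-3.142, -0.0, -0.162]
contact_force: [-0.5, 0.1, -1.1]
opening: -0.004
grasp_force: 0.0
```

Emit:
step_arm --motion '[{"claw": 0, "delta_pos": [1, 0, 0], "turn": 0}, {"claw": 0, "delta_pos": [1, 0, 0], "turn": 0}, {"claw": 0, "delta_pos": [0, 0, 0], "turn": 0}]'

```text
clock: 18.05
eef_pos: [512.9, 116.5, 45.2]
tcp_rot: [3.142, 0.0, -0.162]
contact_force: [0.3, 0.3, -0.5]
opening: -0.001
grasp_force: 0.1
```

Emit:
step_arm --motion '[{"claw": 0, "delta_pos": [1, 0, 0], "turn": 0}, {"claw": 0, "delta_pos": [0.5, 0, 0], "turn": 0}, {"claw": 0, "delta_pos": [0, 0, 0], "turn": 0}]'

```text
clock: 18.3
eef_pos: [514.0, 116.3, 45.1]
tcp_rot: [3.141, 0.001, -0.162]
contact_force: [-2.8, 0.8, 1.8]
opening: -0.002
grasp_force: 1.1
```

Emit:
step_arm --motion '[{"claw": 0, "delta_pos": [0.8, 0, 0], "turn": 0}, {"claw": 0, "delta_pos": [0, 0, 0], "turn": 0}]'

```text
clock: 18.47
eef_pos: [514.1, 116.2, 45.0]
tcp_rot: [3.141, 0.002, -0.162]
contact_force: [-4.7, 0.7, 3.1]
opening: 0.0
grasp_force: 2.6
```

Emit:
step_arm --motion '[{"claw": 0, "delta_pos": [1, 0, 0], "turn": 0}, {"claw": 0, "delta_pos": [1, 0, 0], "turn": 0}, {"claw": 0, "delta_pos": [0, 0, 0], "turn": 0}]'

```text
clock: 18.72
eef_pos: [514.2, 115.9, 44.8]
tcp_rot: [3.141, 0.005, -0.163]
contact_force: [-10.8, 2.7, 8.1]
opening: -0.0
grasp_force: 5.7
```

Emit:
step_arm --motion '[{"claw": 0, "delta_pos": [1, 0, 0], "turn": 0}, {"claw": 0, "delta_pos": [1, 0, 0], "turn": 0}, {"claw": 0, "delta_pos": [0, 0, 0], "turn": 0}]'

```text
clock: 18.97
eef_pos: [514.2, 115.7, 44.6]
tcp_rot: [3.14, 0.009, -0.163]
contact_force: [-16.2, 5.3, 12.3]
opening: 0.004
grasp_force: 8.8
```

It's on a hard stop at 17 N with no further movement. Backing off, rising clear and checking by measurement.

Emit:
step_arm --motion '[{"claw": 0, "delta_pos": [-6, 0, 0], "turn": 0}, {"claw": 0, "delta_pos": [-10, 0, 0], "turn": 0}, {"claw": 0, "delta_pos": [-10, 0, 0], "turn": 0}, {"claw": 0, "delta_pos": [-15, 0, -10], "turn": 0}, {"claw": 0, "delta_pos": [-10, 0, -25], "turn": 0}, {"claw": 0, "delta_pos": [0, 0, -25], "turn": 0}, {"claw": 0, "delta_pos": [0, 0, -20], "turn": 0}, {"claw": 0, "delta_pos": [0, 0, 0], "turn": 0}]'

```text
clock: 19.63
eef_pos: [470.8, 124.5, 128.9]
tcp_rot: [-3.139, -0.006, -0.162]
contact_force: [1.8, 0.8, 0.1]
opening: 0.001
grasp_force: 0.0
```

```bash
sed -i 's/range(-140,-20,6)/range(-100,60,4)/' chk.py; python3 chk.py | sed -n '1p;/bright/,$p' | sed 's/np.float64//g'|cut -c1-150
python3 - <<'E'
from h import *
# height check: clip back corners seen in scene + wrist, triangulated via known model projections
g=grab_frame("scene"); a=-.162; X=np.array([np.cos(a),np.sin(a),0]);Y=np.array([np.sin(a),-np.cos(a),0]); o=np.array([579.2,107,70])+Y*.5
hsv=cv2.cvtColor(g["img"],cv2.COLOR_RGB2HSV); m=(hsv[...,2]>180)&(hsv[...,1]<40)
for dz in(0,12):
  for sh in(-4,0):
    q=proj(g,[o+X*(x+sh)+Y*y+[0,0,4+dz] for x,y in((-40,17),(-40,-17),(-30,17),(-30,-17),(30,20.5),(30,-20.5),(34,22.),(34,-22.))]).round().astype(int); print(dz,sh,[int(hsv[v,u,2]) for u,v in q],[int(hsv[v,u,1]) for u,v in q])
E
```

```text
[469.96650338 124.29015696 127.18638708] -0.16201941470598902 [ 0.91174787 -0.17301969 -0.37760834] 0.001795997107848965
bright
-100 [((-31.7), (-17.2)), ((17.5), (32.0))]
-96 [((-28.3), (-17.1)), ((18.0), (29.2))]
-92 [((-28.0), (-20.9)), ((-19.0), (-17.0)), ((17.9), (19.3)), ((21.2), (28.3))]
-88 [((-31.8), (-20.9)), ((-18.9), (-17.0)), ((17.8), (19.2)), ((21.7), (32.0))]
-84 [((-31.8), (-21.3)), ((-18.9), (-17.5)), ((17.8), (19.1)), ((21.6), (32.0))]
-80 [((-31.6), (-21.2)), ((-18.8), (-17.4)), ((17.7), (19.0)), ((21.5), (31.9))]
-76 [((-32.0), (-21.1)), ((-18.7), (-17.3)), ((18.2), (19.0)), ((21.4), (31.7))]
-72 [((-32.0), (-20.4)), ((-18.6), (-17.2)), ((18.1), (19.4)), ((21.3), (32.0))]
-68 [((-31.8), (-20.4)), ((-18.5), (-17.2)), ((18.0), (19.4)), ((21.2), (32.0))]
-64 [((-31.7), (-20.9)), ((-19.0), (-17.1)), ((17.9), (19.3)), ((21.7), (31.9))]
-60 [((-32.0), (-21.3)), ((-19.5), (31.7))]
-56 [((-32.0), (32.0))]
-52 [((-31.8), (32.0))]
-48 [((-31.7), (-13.7)), ((14.5), (31.9))]
-44 [((-32.0), (-21.5)), ((-19.9), (-13.6)), ((14.4), (31.7))]
-40 [((-32.0), (-13.6)), ((14.4), (32.0
[... 666 characters left out ...]
[((-31.9), (32.0))]
12 [((-31.7), (-5.9)), ((-3.6), (5.0)), ((6.6), (31.8))]
16 [((-27.0), (-5.3)), ((-3.6), (4.3)), ((6.6), (27.7))]
20 [((-30.6), (-5.3)), ((-3.6), (4.3)), ((6.5), (30.7))]
24 [((-31.7), (-5.2)), ((-3.6), (4.3)), ((6.5), (31.8))]
28 [((-31.6), (-13.1)), ((-11.4), (-5.2)), ((-3.6), (4.3)), ((6.5), (31.7))]
32 [((-23.0), (-15.3)), ((-3.5), (4.3)), ((16.5), (23.7))]
0 -4 [226, 227, 228, 227, 185, 195, 217, 220] [21, 27, 21, 27, 10, 44, 20, 39]
0 0 [229, 226, 230, 227, 217, 227, 217, 221] [22, 24, 21, 33, 20, 37, 16, 16]
12 -4 [154, 115, 145, 115, 236, 113, 234, 113] [17, 51, 139, 51, 24, 52, 21, 50]
12 0 [124, 115, 147, 113, 180, 114, 99, 115] [74, 49, 144, 50, 13, 51, 21, 51]
```

The clip is home: waist at −12 mm, pocket wide at 0 around the pin, tips at about +35 mm and ±23 mm, and back at about −57 mm. In the scene view it matches lying at lever height, and the robot is clear. Handing in.

```bash
python3 -c "
from rig import *
print(sign_off())"
```

```text
the job is handed in; nothing more can be done
None
```

The steel hairpin clip is snapped around the pin's groove, pushed to a hard stop against the waist and lying flat on the lever, and the job was handed in at about 20 s with the robot clear and the other parts left alone.

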